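# Third hand for the bottle rack: seat the front rail and hold it pressed home

## Robot

A 6-joint arm with a two-finger parallel gripper is mounted at the origin on a cart in front of the work surface, level with it; the furniture and walls round the work are solid. World frame = base frame: x ahead of the robot, y to its left, z up, the work surface at z = 0. Lengths are in m, angles in rad, forces in N, time in s.
With the tool pointing down it reaches from about 0.3 to 0.75 m from the base axis. Payload 8.5 kg.
Tool frame: the origin (TCP) lies midway between the tips of the shut fingers; the grasp point (between the pads) lies 19 mm behind it; z points along the fingers, y is the line along which they close (so a half turn about z gives the same grasp; the last joint's range is limited). The gripper opens to 88 mm and grips with 3 to 60 N. Pads are 18 mm wide; open, the fingers measure 123 mm over their backs; the gripper's body (75 mm by 187 mm) begins 45 mm behind the grasp point.
Start: joints at [-0.215, 0.381, 1.297, -0, 1.464, -0.215], TCP at [0.55, 0, 0.239] pointing down, gripper open.
Joint ranges: [-3.11, 3.11], [-0.89, 2.33], [0.22, 2.48], [-1.42, 4.56], [0.17, 2.85], [-2.88, 2.88]. Speed limits (rad/s): [2.39, 2.39, 3.14, 3.14, 3.14, 3.14].

## Interface

Orientations are given as [roll, pitch, yaw] about the fixed x, y, z axes, in that order (R = Rz(yaw) Ry(pitch) Rx(roll)).
In Python, from plant import env gives the robot as it stands. The module is installed in compiled form; this text tells all that it offers. Calls block until the motion is done:
- env.movep(position, orientation): joint-space move of the TCP to a pose.
- env.line_to(position, v=0.15, rotation=None): straight line of the TCP; rotation=None keeps the orientation; v is the mean speed in m/s.
- env.set_joints(angles): joint-space move.
- env.open() and env.grasp(): open the fingers fully, or close them until they stop; the grip force is fixed at half the most.
- env.pause(seconds).
- env.inverse_kinematics(position, orientation): joint angles nearest the present ones, or None.
- env.camera(name): name is "scene" or "side" or "wrist"; returns a dict with "frame" (420x560x3 uint8, red, green, blue), "z_map" (420x560 float32, m along the optical axis (not along the pixel's ray), 0 where there is no reading), "camera_matrix" (3x3 intrinsics, pixels), "R" (3x3) and "t" (3): a world point X has camera coordinates R X + t. Camera axes: x right, y down, z forward; pixel columns grow to the right and rows downward; lengths in m; the calibration is good to about 2 mm. A picture is of the moment at which its call begins.
A pose or a line that the arm cannot do raises env.IKError and nothing moves.
- env.finish_job(): hands the job in; it is judged then, once.
Readings, each from a call of its own:
- env.get_clock(): time.
- env.get_joint_positions(): joint angles.
- env.get_joint_velocities(): joint speeds.
- env.get_joint_torque(): joint torques, N m.
- env.get_ee_pos(): TCP position.
- env.get_ee_rot(): TCP orientation.
- env.get_ft_force(): force on the tool from outside, world axes, zero at the start.
- env.get_moment(): the same for the moment, N m.
- env.get_finger_gap(): finger opening in m.
- env.get_grip_force(): force on a finger pad.
Only numpy, scipy, OpenCV 4.12 (cv2) and the standard library are available. Lean on these libraries where they do the work, as an engineer would, in place of code of your own. Each camera call takes 0.05 s, during which the arm holds its last target. There are 200 camera calls.

## Task

The little bottle rack on the bar still lacks its front rail: pick up the loose rail with the two wide bottle cradles (not the one with the narrow neck cradles), keep its cradles facing up, and ease both its notches down into the empty front slots of the rack's sides until it is fully home at both ends. Then keep hold of it and press it straight down between the cradles with a steady push of about 15 newtons, both ends tight, so that a colleague can drive the screws: the program finishes while still holding and pushing. Do not disturb the other things on the bar.

Things in the scene. Friction and masses are not known exactly. Their poses are not given: they have to be found in the camera images.
- wide_rail: loose rail to fit, standing on edge: 230 mm long (y), 60 high (z), 18 thick (x), about 0.2 kg. Top edge: two wide cradles (72 wide, 24 deep, at y +-48); between them a crest 24 wide, full height, to grip across the thickness. Lower edge: two notches (18 wide, 28 deep, mouths flared to 24, at y +-97). Origin: middle of the lower edge. A half turn about z changes nothing
- wide_rail_crest (a point): top of the wide rail's middle crest, 60 mm above the rail's origin
- neck_rail: the other loose rail, same length, height, thickness and notches, but with two narrow neck cradles (35 mm wide, 14 mm deep), also standing on edge; stays where it is. The two loose rails may stand in either order. Origin: middle of its lower edge.
- rack: half-built wooden bottle rack fixed on the bar, 190 mm deep (x), 209 wide (y), 92 high, front towards -x. A rail with narrow cradles is screwed into its back slots, 60 mm behind the middle; the front slots, 60 mm before the middle, are empty. Origin: middle, at the bar's height. Two round stretchers (z 26 to 42 mm) join the sides 78 mm before and behind the middle
- side_left: the rack's left side board (y = +97 mm in the rack), 15 mm thick, 92 mm high; its front slot is open at the top, 21 mm wide, 32 mm deep (floor 60 mm above the bar), mouth chamfered to 27 mm. Origin: under the board's centre.
- side_right: the rack's right side board (y = -97 mm), same as the left one
- front_home (a point): where the wide rail's origin lies when fully home: in the rack 60 mm in front of its middle and 32 mm above the bar; the roofs of the rail's notches then sit on the slot floors and its top is flush with the sides. Axes as the rack's: the seated rail runs along y. The wood is stiff: a 15 N push gives less than 2 mm
- screwdriver: the colleague's screwdriver lying on the bar to the right of the rack
- screw_tin: round tin, 66 mm wide, 28 mm high, to the right of the rack

How it is judged:
By the outcome, as a careful person would: the job done as asked, in the order asked, and still so for the second after the job is handed in, while the arm keeps its last pose, push and grip.
It also fails if it takes over 42 s, if anything falls off the work surface, if the arm or the gripper's body presses on something with over 40 N, if the wrist force passes 120 N, or if a joint passes its speed limit or range.

## Working session

There is one attempt and no reset: what is moved stays moved. The work goes in short steps, each a Python script; the robot and the scene stay as the last script left them, time stands still between calls to the robot, and variables do not carry over. Pictures are saved under pics/ and viewed, at most 10 in all, crops included, and the job is handed in when it is done.

```bash
mkdir -p pics
cat > h.py <<'E'
import numpy as np, cv2
from plant import env
def snap(n):
    c=env.camera(n); np.savez(f'pics/{n}.npz',**{k:np.array(v) for k,v in c.items()}); return c
def cloud(c):
    K,R,t=[np.array(c[k]) for k in('camera_matrix','R','t')]; z=np.array(c['z_map'])
    v,u=np.mgrid[:z.shape[0],:z.shape[1]]
    P=np.stack([(u-K[0,2])/K[0,0]*z,(v-K[1,2])/K[1,1]*z,z],-1)
    W=(P-t)@R; W[z==0]=np.nan; return W
E
python3 - <<'E'
from h import *
fs=[]
for n in('scene','side','wrist'):
    c=snap(n); cv2.imwrite(f'pics/{n}0.png',c['frame'][:,:,::-1]); print(n,-np.array(c['R']).T@c['t'],np.mean(c['z_map']>0))
print(env.get_clock(),env.get_ee_rot())
E
```

```text
scene [-0.09549013 -0.64919446  0.63765009] 0.9582482993197279
side [ 0.17675632 -0.78068099  1.09167908] 0.9959396258503401
wrist [0.54944837 0.08200578 0.3843055 ] 0.9960714285714286
0.15 [-3.14053570e+00 -2.13738427e-04  1.57080734e+00]
```

View pics/scene0.png

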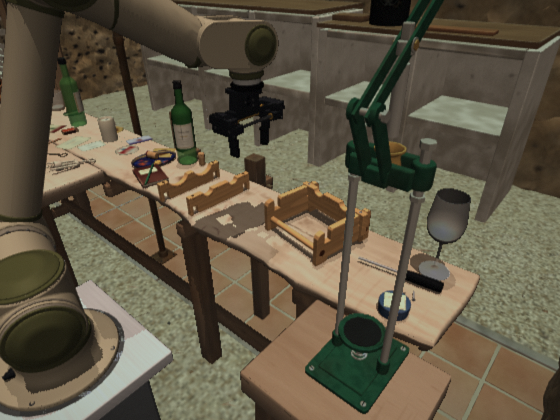

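View pics/wrist0.png

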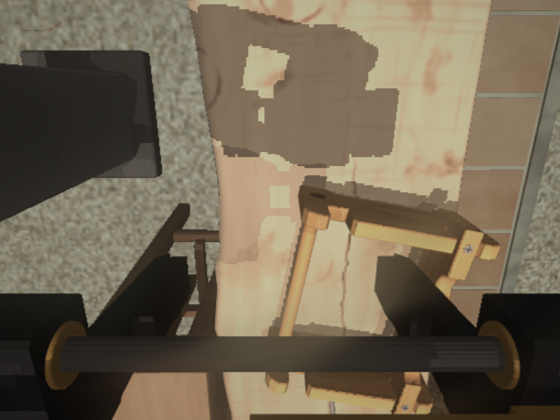

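View pics/side0.png

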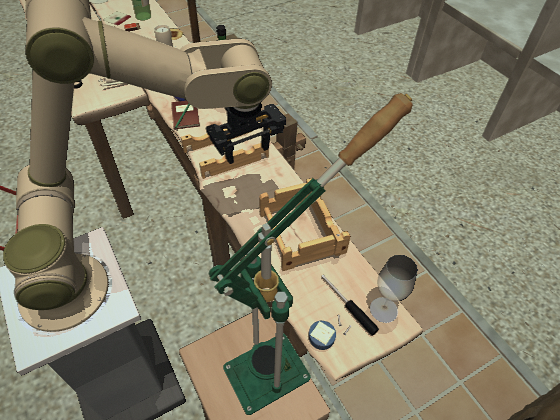

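The scene view shows two loose rails (about (190,182) and (220,192)) left of the rack (260-370, 180-260). The tin is near (395,303) and the screwdriver near (410,275). The side view agrees. I'll measure using depth.

Run:
```python
from h import *
ims=[]
for n in('scene','side','wrist'):
    c=dict(np.load(f'pics/{n}.npz')); W=cloud(c); fr=c['frame']
    hsv=cv2.cvtColor(fr,cv2.COLOR_RGB2HSV)
    box=(W[...,0]>.25)&(W[...,0]<.85)&(W[...,1]>-.4)&(W[...,1]<.5)
    m=box&(W[...,2]>.02)&(W[...,2]<.12)&(hsv[...,1]>90)&(hsv[...,2]>60)
    k,l,st,ce=cv2.connectedComponentsWithStats(m.astype(np.uint8))
    for i in range(1,k):
        if st[i,4]<60: continue
        p=W[l==i]; zt=np.nanpercentile(p[:,2],97)
        q=p[p[:,2]>zt-.008][:,:2].astype(np.float32)
        r=cv2.minAreaRect(q)
        print(n,st[i,:5],'ztop %.3f'%zt,'rect',np.round(r[0],3),np.round(r[1],3),round(r[2],1))
    t=box&(abs(W[...,2])<.01); print(n,'table z',np.nanmedian(W[t][:,2]))
    if n!='wrist':
        x=fr[140:225,130:270] if n=='scene' else fr[110:185,150:290]
        ims.append(cv2.resize(x,(560,280 if n=='side' else 300),interpolation=cv2.INTER_CUBIC))
cv2.imwrite('pics/zoom.png',np.vstack(ims)[:,:,::-1])
```

```text
scene [178 149  19  11 131] ztop 0.055 rect [0.701 0.474] [0.018 0.061] 58.6
scene [245 154  19   8  87] ztop 0.047 rect [0.825 0.256] [0.048 0.051] 4.9
scene [157 160  63  36 659] ztop 0.061 rect [0.59 0.32] [0.023 0.231] 86.5
scene [186 171  63  40 860] ztop 0.061 rect [0.593 0.185] [0.022 0.23 ] 86.2
scene [ 264  181   83   79 2966] ztop 0.093 rect [ 0.641 -0.137] [0.223 0.178] 78.6
scene [352 208  19  32 430] ztop 0.093 rect [ 0.684 -0.256] [0.052 0.038] 28.0
scene table z 8.942995696422745e-05
side [181 133  29  16 243] ztop 0.061 rect [0.491 0.324] [0.036 0.021] 2.9
side [199 143  70  32 653] ztop 0.060 rect [0.584 0.184] [0.024 0.207] 85.8
side [259 178  53  43 682] ztop 0.093 rect [ 0.65  -0.046] [0.027 0.16 ] 84.7
side [ 276  196   75   72 1768] ztop 0.093 rect [ 0.653 -0.224] [0.211 0.128] 30.3
side table z -0.0010603885375067878
wrist [ 278  190  222  146 9796] ztop 0.093 rect [ 0.659 -0.054] [0.053 0.184] 77.5
wrist [265 372  24  22 435] ztop 0.093 rect [ 0.544 -0.221] [0.015 0.022] 79.5
wrist [ 292  372  141   42 4237] ztop 0.093 rect [ 0.645 -0.241] [0.138 0.05 ] 4.4
wrist table z 7.840638029923887e-05
```

View pics/zoom.png

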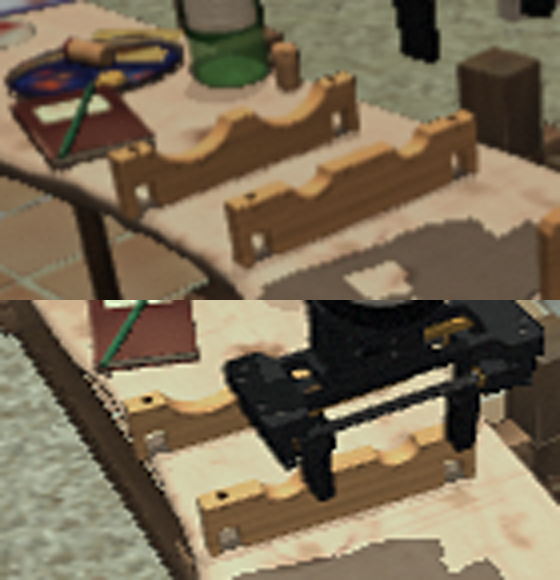

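The zoom shows the wide-cradle rail is the far one (upper crop, about (235,140)), around world (0.590, 0.320). The neck rail is the near one, around (0.593, 0.185). Next I'll check the tall obstacles, then move the wrist camera over the rail and the rack.

Run:
```python
from h import *
for n in('scene','side'):
    c=dict(np.load(f'pics/{n}.npz')); W=cloud(c); fr=c['frame']
    hsv=cv2.cvtColor(fr,cv2.COLOR_RGB2HSV)
    m=(W[...,0]>.15)&(W[...,0]<.95)&(abs(W[...,1])<.75)&(W[...,2]>.11)&(W[...,2]<.7)
    if n=='scene': m[:170,205:290]=0; m[:100,:]=m[:100,:]&(np.arange(560)[None]>290)
    k,l,st,ce=cv2.connectedComponentsWithStats(m.astype(np.uint8))
    for i in range(1,k):
        if st[i,4]<80: continue
        p=W[l==i]; print(n,st[i],np.round(np.nanmin(p,0),3),np.round(np.nanmax(p,0),3))
for i,(p,r) in enumerate([((.59,.2,.26),(np.pi,0,np.pi/2)),((.61,.22,.20),(np.pi,0,np.pi/2))]):
    env.movep(p,r); c=snap('wrist'); np.savez(f'pics/rail{i}.npz',**{k:np.array(v) for k,v in c.items()})
    cv2.imwrite(f'pics/rail{i}.png',c['frame'][:,:,::-1])
print(env.get_clock())
print(env.inverse_kinematics((.47,-.14,.26),(np.pi,0,-.2)),env.inverse_kinematics((.6,-.03,.26),(np.pi,0,1.36)),env.inverse_kinematics((.59,.32,.03),(np.pi,0,0)))
```

```text
scene [  337     0   107   338 11251] [ 0.271 -0.508  0.11 ] [ 0.424 -0.386  0.595]
scene [ 27 100  26  66 818] [0.15  0.161 0.287] [0.199 0.198 0.425]
scene [169 100  25  37 676] [0.676 0.458 0.111] [0.809 0.708 0.233]
scene [ 427  188   44   54 1886] [ 0.657 -0.493  0.11 ] [ 0.74  -0.412  0.208]
side [   25     0   261   164 19006] [ 0.15  -0.075  0.118] [0.856 0.709 0.683]
side [ 208  112  193  265 7409] [ 0.272 -0.508  0.111] [ 0.553 -0.392  0.7  ]
side [ 377  255   41   47 1437] [ 0.658 -0.493  0.11 ] [ 0.742 -0.411  0.209]
1.4583
[-5.31453815e-01  2.59863504e-01  1.41561874e+00 -4.44089210e-16
  1.46611041e+00  1.23934251e+00] [-0.24681641  0.45892072  1.10775284  0.          1.57491909 -0.03602008] [ 3.21000445e-01  7.80593295e-01  1.19075528e+00 -4.44089210e-16
  1.17024407e+00  1.89179677e+00]
```

View pics/rail0.png

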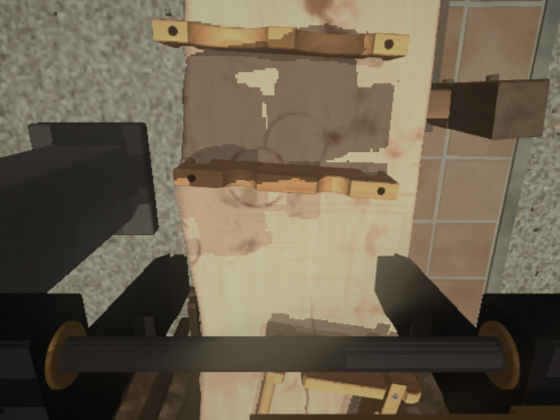

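The picture shows the wide rail along the top (ends (160,31) to (408,44)) and the neck rail at (285,180). Now for the rack views and computing all the poses.

Run:
```python
from h import *
for i,(p,r) in enumerate([((.47,-.13,.27),(np.pi,0,-.2)),((.45,-.14,.22),(np.pi,0,-.2))]):
    env.movep(p,r); c=snap('wrist'); np.savez(f'pics/rack{i}.npz',**{k:np.array(v) for k,v in c.items()})
    cv2.imwrite(f'pics/rack{i}.png',c['frame'][:,:,::-1])
print(env.get_clock())
for n in('rail0','rail1'):
    c=dict(np.load(f'pics/{n}.npz')); W=cloud(c)
    m=(W[...,0]>.45)&(W[...,0]<.73)&(W[...,1]>.27)&(W[...,1]<.4)&(W[...,2]>.05)
    p=W[m]; print(n,'zmax',np.nanpercentile(p[:,2],[50,98]))
    r=cv2.minAreaRect(p[:,:2].astype(np.float32)); print(r)
    q=p[p[:,2]>.056]; h=np.polyfit(q[:,0],q[:,1],1); print('slope deg',np.degrees(np.arctan(h[0])),'x range',q[:,0].min(),q[:,0].max(),'mean y at mid',np.polyval(h,.59))
    v=np.array([1,h[0]])/np.hypot(1,h[0]); s=(q[:,:2]-[.59,.32])@v
    print(np.histogram(s,bins=np.arange(-.13,.131,.01))[0])
for n in('rack0','rack1'):
    c=dict(np.load(f'pics/{n}.npz')); W=cloud(c)
    m=(W[...,0]>.45)&(W[...,0]<.85)&(W[...,1]>-.3)&(W[...,1]<.03)&(W[...,2]>.085)&(W[...,2]<.1)
    k,l,st,ce=cv2.connectedComponentsWithStats(m.astype(np.uint8))
    for i in range(1,k):
        if st[i,4]<80: continue
        p=W[l==i]; r=cv2.minAreaRect(p[:,:2].astype(np.float32)); print(n,st[i],np.round(r[0],4),np.round(r[1],4),round(r[2],1),np.median(p[:,2]))
```

```text
3.3167
rail0 zmax [0.0596556  0.06153041]
((0.5885154008865356, 0.32301342487335205), (0.018373887985944748, 0.2303544580936432), 86.72943878173828)
slope deg -3.252251679584787 x range 0.47342711185203623 0.7037710382993536 mean y at mid 0.3228087283926909
[  0 162 255 252 176   0   0   0   0   0   0 129 248 246  52   0   0   0
   0   0   3 245 243 243  78   0]
rail1 zmax [0.05971749 0.06149525]
((0.5882986783981323, 0.3231387734413147), (0.018242554739117622, 0.2303743064403534), 86.73493957519531)
slope deg -3.2493358905272336 x range 0.4731530888754684 0.7037374890492596 mean y at mid 0.32294881093769434
[  0 231 350 353 251   0   0   0   0   0   0 174 344 342  82   0   0   0
   0   0   4 352 335 340 109   0]
rack0 [127   0  26  40 802] [ 0.6276 -0.0411] [0.0158 0.0298] 79.6 0.09161856474453375
rack0 [360   0  22  38 728] [ 0.5898 -0.2309] [0.0155 0.0278] 78.4 0.09188732024085944
rack0 [357  64  20  27 476] [ 0.5448 -0.2222] [0.0153 0.0217] 78.6 0.09096854786419721
rack0 [137  66  22  27 484] [ 0.5813 -0.0322] [0.0157 0.0217] 78.9 0.09077026971475284
rack1 [354  33  24  34 709] [ 0.5445 -0.2223] [0.0153 0.0222] 78.9 0.09103647173941791
rack1 [ 87  36  28  34 743] [ 0.5809 -0.032 ] [0.0161 0.0222] 78.3 0.09078217619659597
```

View pics/rack0.png

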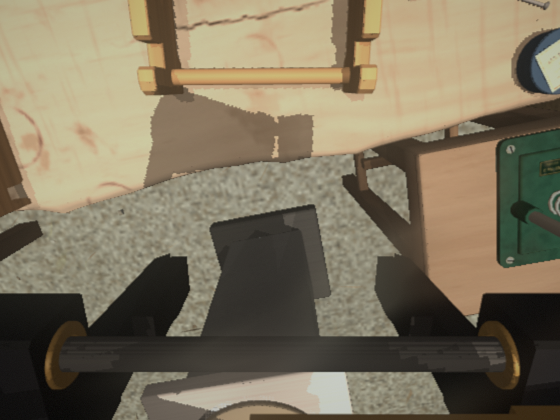

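The picture shows the rack's front posts at (152,80) and (366,78), with slots just behind them. I'll refine the slot centres from above, then grasp the rail.

Run:
```python
from h import *
a=-np.radians(10.83); u=np.array([np.cos(a),np.sin(a)]); w=np.array([-u[1],u[0]])
O=np.array([.5868,-.1317])
for p in [(.49,-.113,.26),(.505,-.116,.22)]:
    env.movep(p,(np.pi,0,a)); c=snap('wrist'); W=cloud(c).reshape(-1,3)
    d=W[:,:2]-O; s=d@u; q=d@w
    for sg in(1,-1):
        m=(abs(sg*q-.097)<.005)&(abs(s)<.04)
        print(sg,[(k,round(float(np.median(W[m&(s*1000>=k)&(s*1000<k+1.5)][:,2]*1000)),0)) if (m&(s*1000>=k)&(s*1000<k+1.5)).any() else k for k in np.arange(-21,22.5,1.5)])
        top=W[(abs(sg*q-.097)<.02)&(abs(s)<.045)&(W[:,2]>.088)&(W[:,2]<.097)]; dd=top[:,:2]-O
        print('q edges',np.percentile(dd@w,[2,98]), 'floor', np.median(W[m&(abs(s)<.005)][:,2]))
g=np.array([.5884,.3230]); y=-np.radians(3.25)
env.movep((*g,.16),(np.pi,0,y)); print(env.get_ft_force(),env.get_finger_gap())
env.line_to((*g,.024),v=.12); env.grasp(); print(env.get_finger_gap(),env.get_grip_force(),env.get_ee_pos())
env.line_to((*g,.23),v=.15); env.pause(.2)
print(env.get_clock(),env.get_finger_gap(),env.get_grip_force(),env.get_ft_force(),env.get_moment(),env.get_ee_pos())
c=snap('side'); cv2.imwrite('pics/held.png',cv2.resize(c['frame'][60:240,120:360],(720,540))[:,:,::-1])
```

```text
1 [(np.float64(-21.0), 92.0), (np.float64(-19.5), 92.0), (np.float64(-18.0), 92.0), (np.float64(-16.5), 92.0), (np.float64(-15.0), 90.0), (np.float64(-13.5), 86.0), (np.float64(-12.0), 60.0), (np.float64(-10.5), 60.0), (np.float64(-9.0), 60.0), (np.float64(-7.5), 60.0), (np.float64(-6.0), 60.0), (np.float64(-4.5), 60.0), (np.float64(-3.0), 60.0), (np.float64(-1.5), 60.0), (np.float64(0.0), 60.0), (np.float64(1.5), 60.0), (np.float64(3.0), 60.0), (np.float64(4.5), 60.0), (np.float64(6.0), 60.0), (np.float64(7.5), 80.0), (np.float64(9.0), 90.0), (np.float64(10.5), 92.0), (np.float64(12.0), 92.0), (np.float64(13.5), 92.0), (np.float64(15.0), 92.0), (np.float64(16.5), 92.0), (np.float64(18.0), 92.0), (np.float64(19.5), 92.0), (np.float64(21.0), 92.0)]
q edges [0.08925773 0.10387512] floor 0.05993760200088185
-1 [(np.float64(-21.0), 92.0), (np.float64(-19.5), 92.0), (np.float64(-18.0), 92.0), (np.float64(-16.5), 92.0), (np.float64(-15.0), 88.0), (np.float64(-13.5), 60.0), (np.float64(-12.0), 60.0), (np.float64(-10.5), 60.0), (np.float64(-9.0), 60.0), (np.float64(-7.5), 60.0), (np.float64(
[... 1757 characters left out ...]
loat64(1.5), 60.0), (np.float64(3.0), 60.0), (np.float64(4.5), 60.0), (np.float64(6.0), 60.0), (np.float64(7.5), 88.0), (np.float64(9.0), 90.0), (np.float64(10.5), 92.0), (np.float64(12.0), 92.0), (np.float64(13.5), 92.0), (np.float64(15.0), 92.0), (np.float64(16.5), 92.0), (np.float64(18.0), 92.0), (np.float64(19.5), 92.0), (np.float64(21.0), 92.0)]
q edges [-0.10409312 -0.08945692] floor 0.05991159034262136
[-0.57606444 -0.01464165  0.31369895] 0.08815037597820655
0.017794478491573368 29.88527783425525 [0.58841881 0.3230518  0.02400431]
9.7833 0.017921240304905012 29.8844212613767 [ 0.08221156 -0.28886256 -1.47461371] [ 0.06058236  0.08288966 -0.02137508] [0.58832336 0.32295756 0.22949639]
```

View pics/held.png

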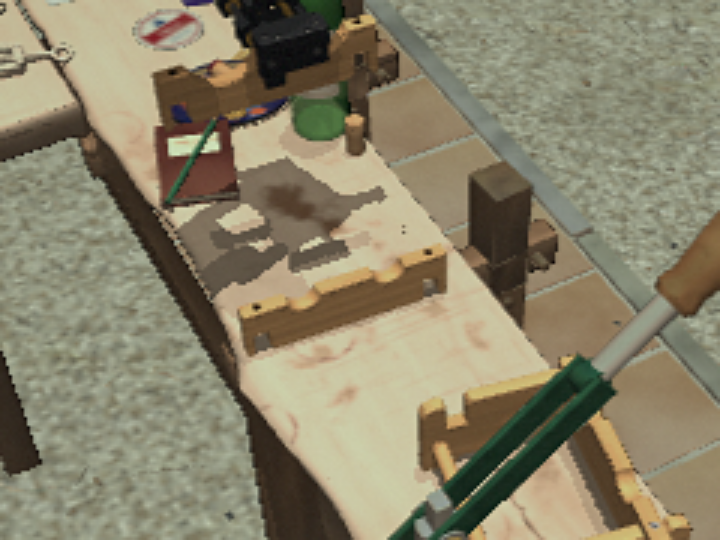

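The rail is held level, cradles up, at about (265,70), and the neck rail is untouched. Slot centres lie at s≈-2.7 mm, so home is (0.5841, -0.1312). Now I'll carry it there and check above the slots.

Run:
```python
from h import *
H=np.array([.5841,-.1312]); yaw=np.radians(79.17)
u=np.array([np.sin(yaw),-np.cos(yaw)]); w=np.array([np.cos(yaw),np.sin(yaw)])
env.movep((*H,.20),(np.pi,0,yaw)); env.line_to((*H,.128),v=.1); env.pause(.3)
print(env.get_clock(),env.get_ee_pos(),env.get_ee_rot(),env.get_ft_force(),env.get_moment(),env.get_finger_gap())
for n in('scene','wrist'):
    c=snap(n); W=cloud(c).reshape(-1,3); d=W[:,:2]-H; s=d@u; q=d@w; z=W[:,2]
    m=(abs(s)<.02)&(abs(q)<.13)&(z>.105)&(z<.175)
    print(n,m.sum(),'rail q',np.nanpercentile(q[m],[.5,99.5]) if m.any() else 0,'s',np.nanpercentile(s[m],[2,98]) if m.any() else 0)
    for sg in(1,-1):
        e=m&(sg*q>.09)
        if e.any(): print(sg,'end n',e.sum(),'ztop',np.nanpercentile(z[e],97),'top s',np.percentile(s[e&(z>.158)],[3,97]) if (e&(z>.158)).any() else 0)
        b=(abs(sg*q-.097)<.02)&(abs(s)<.05)&(z>.087)&(z<.097)
        if b.any(): print('  board q',np.percentile(q[b],[2,98]))
    if n=='scene': cv2.imwrite('pics/pre.png',cv2.resize(c['frame'][150:285,230:410],(720,540),interpolation=cv2.INTER_CUBIC)[:,:,::-1])
```

```text
12.8833 [ 0.58419767 -0.13123681  0.12835114] [3.14095963e+00 1.28436698e-04 1.38179118e+00] [ 0.64282794  0.64598152 -1.41144903] [ 0.00255654  0.02776466 -0.01618936] 0.017937385869074778
scene 1130 rail q [-0.11668998  0.11010872] s [-0.01360295  0.0138417 ]
1 end n 24 ztop 0.1208635939362049 top s 0
  board q [0.08725608 0.10342379]
-1 end n 272 ztop 0.1656520489501247 top s [-0.00898986  0.00851082]
  board q [-0.10594303 -0.09204469]
wrist 23036 rail q [-0.06682482  0.10432247] s [-0.01722911  0.01712727]
1 end n 3626 ztop 0.1658339651548932 top s [-0.00847807  0.00834137]
  board q [0.08932583 0.10386232]
  board q [-0.10343524 -0.09429219]
```

View pics/pre.png

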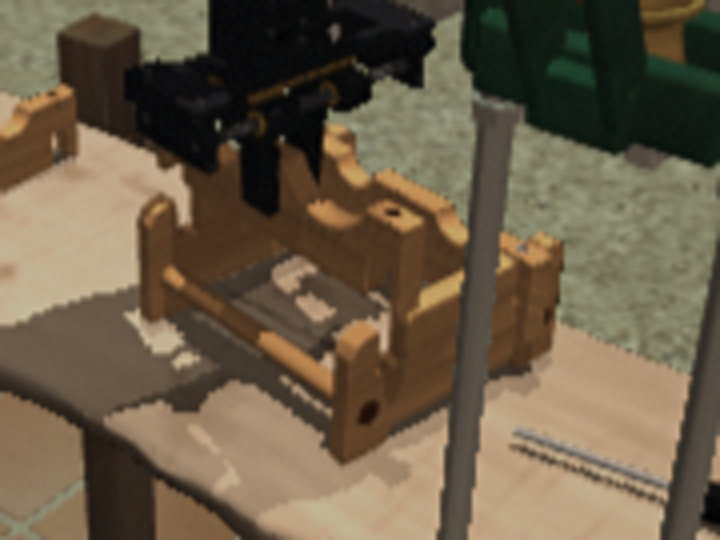

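The picture shows the rail hovering over the slots with its right end at (400,215) above the right slot. Thickness and length are centred within about 0.3 mm. Now a guarded descent.

Run:
```python
from h import *
H=np.array([.5841,-.1312]); f0=env.get_ft_force()[2]
z=.128
while z>.054:
    z-=.004 if z>.108 else .003 if z>.064 else .001
    env.line_to((*H,z),v=.05)
    f=np.array(env.get_ft_force()); f[2]-=f0
    if z<.1: print(round(z,4),round(env.get_ee_pos()[2],4),np.round(f,1),np.round(env.get_moment(),2))
    if abs(f[2])>8 or np.hypot(f[0],f[1])>8: break
print(env.get_clock(),env.get_ee_pos(),env.get_finger_gap())
```

```text
0.099 0.0988 [ 0.5 -0.4  0.2] [-0.08  0.08  0.01]
0.096 0.0958 [-0.5 -0.3 -0.2] [ 0.01  0.01 -0.01]
0.093 0.0928 [ 0.4 -0.7 -0.1] [-0.05 -0.    0.04]
0.09 0.0898 [0.6 0.  0.4] [-0.01  0.01 -0.03]
0.087 0.0868 [ 0.3 -0.6  0.6] [ 0.   -0.01 -0.03]
0.084 0.0838 [0.7 0.  0.5] [ 0.03  0.   -0.03]
0.081 0.0808 [ 0.4 -0.7  0.5] [-0.02  0.03  0.02]
0.078 0.0778 [-0.4  0.6  0.7] [ 0.01  0.04 -0.04]
0.075 0.0748 [-0.8 -0.2  0.4] [-0.03 -0.01  0.01]
0.072 0.0718 [ 0.3  0.7 -1.1] [0.05 0.02 0.05]
0.069 0.0688 [-0.4 -0.1  0.2] [-0.03  0.03 -0.02]
0.066 0.0658 [1.3 0.4 1. ] [ 0.   -0.01 -0.05]
0.063 0.0628 [-0.  -0.6 -0.3] [0.02 0.   0.01]
0.062 0.062 [0.6 0.  0.9] [-0.05 -0.01 -0.02]
0.061 0.0609 [-0.5 -0.   0.6] [0.01 0.03 0.01]
0.06 0.0599 [ 0.2  0.1 -0. ] [0.   0.06 0.03]
0.059 0.0589 [-0.5  0.8 -0.1] [ 0.02 -0.01  0.01]
0.058 0.058 [-0.1 -0.3 -0. ] [-0.05 -0.01  0.02]
0.057 0.0569 [0.9 0.1 0.7] [-0.02  0.03  0.01]
0.056 0.056 [0.3 0.1 0.9] [ 0.    0.09 -0.06]
0.055 0.0558 [-2.8  0.9  7.9] [ 0.12  0.39 -0.02]
0.054 0.0557 [-5.4  2.  15.3] [ 0.27  0.86 -0.02]
20.2333 [ 0.58409516 -0.13122288  0.05572909] 0.017936390595220786
```

It's seated at the expected height (z≈0.0558). I'll null the sideways force, trim the push to about 15 N and check both ends.

Run:
```python
from h import *
yaw=np.radians(79.17); u=np.array([np.sin(yaw),-np.cos(yaw)]); w=np.array([np.cos(yaw),np.sin(yaw)])
H=np.array([.5841,-.1312]); T=np.array([*H,.054])
F=lambda:np.mean([(env.pause(.02),env.get_ft_force())[1] for _ in range(12)],0)
for k in range(5):
    f=F(); fu=f[:2]@u; print(T,np.round(f,2),'fu',fu)
    if abs(fu)<1.2 and abs(f[2]-14.8)<.6: break
    T[:2]+=np.clip(fu/10e3,-4e-4,4e-4)*u; T[2]+=np.clip((f[2]-14.8)/7.5e3,-5e-4,5e-4)
    env.line_to(T,v=.02)
print(env.get_clock(),F(),env.get_moment(),env.get_ee_pos(),env.get_ee_rot(),env.get_finger_gap(),env.get_grip_force())
for n in('scene','side','wrist'):
    c=snap(n); W=cloud(c).reshape(-1,3); d=W[:,:2]-H; s=d@u; q=d@w; z=W[:,2]
    for sg in(1,-1):
        e=(abs(s)<.007)&(sg*q>.091)&(sg*q<.112)&(z>.07)&(z<.12); b=(abs(sg*q-.097)<.005)&(abs(abs(s)-.02)<.004)&(z>.085)&(z<.1)
        if e.sum()>3: print(n,sg,'rail top',np.median(z[e]),'board',np.median(z[b]) if b.any() else 0,e.sum())
    if n=='scene': cv2.imwrite('pics/home.png',cv2.resize(c['frame'][150:285,230:410],(720,540),interpolation=cv2.INTER_CUBIC)[:,:,::-1])
print(env.get_clock())
```

```text
[ 0.5841 -0.1312  0.054 ] [-5.94  1.72 12.85] fu -6.153190088563527
[ 0.58370712 -0.13112484  0.05374054] [-4.5   1.89 13.67] fu -4.7735697129150845
[ 0.58331425 -0.13104968  0.05359015] [-3.23  1.78 13.9 ] fu -3.5077189134430684
[ 0.58296972 -0.13098378  0.05346978] [-1.83  1.69 13.84] fu -2.118539407252578
[ 0.58276164 -0.13094397  0.05334143] [-0.84  2.04 14.23] fu -1.2066280450432711
22.4833 [-0.49738428  2.08021415 14.14808461] [ 0.32384153  0.1045815  -0.02886931] [ 0.58408074 -0.13122982  0.05571526] [3.13646085e+00 7.01552089e-04 1.38186152e+00] 0.017611748967392774 29.980162493884563
scene -1 rail top 0.09211918400747736 board 0.09221169271481527 35
side -1 rail top 0.09120187247715186 board 0.09072601606744192 38
wrist 1 rail top 0.09218143029320891 board 0.0920565989493285 2666
22.8333
```

View pics/home.png

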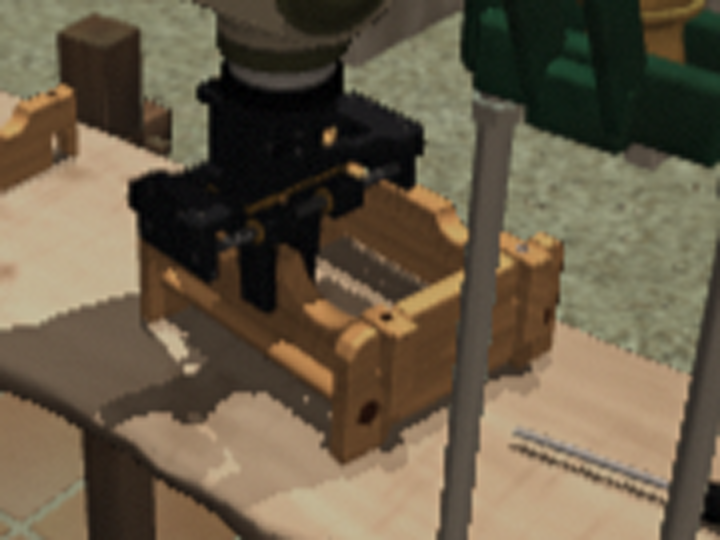

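The picture shows the rail seated, its right end flush with the side board at (390,318). Both ends measure within 0.5 mm of flush. I'll hold for a moment to confirm the push is steady, then hand in.

Run:
```python
from h import *
p=np.array([0.58270,-.13093,.05329]); env.line_to(p,v=.02)
f=[(env.pause(.1),env.get_ft_force())[1] for _ in range(12)]
print(np.mean(f[:6],0),np.mean(f[6:],0),env.get_clock(),env.get_grip_force())
if 12.5<np.mean(f[6:],0)[2]<17: print(env.finish_job())
```

```text
[-1.03847015  1.80214601 14.1288707 ] [-0.94620207  2.13756768 14.75935171] 24.2833 29.980019198264927
the job is handed in; nothing more can be done
None
```

The wide rail is fully home in the rack's front slots, with both ends measured flush, and the job was handed in at about 24 s with the arm still gripping it and pushing straight down at about 15 N.

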